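# Latch the reflow carrier and hold it up level

### The arm

A 6-joint arm with a two-finger parallel gripper is mounted at the origin on a cart in front of the work surface, level with it; the furniture and walls round the work are solid. World frame = base frame: x ahead of the robot, y to its left, z up, the work surface at z = 0. Lengths are in m, angles in degrees, forces in N, time in s.
With the tool pointing down it reaches from about 0.4 to 0.825 m from the base axis. Payload 7 kg.
Tool frame: the origin (TCP) lies at the very end of the fingers, on their centre line; the grasp point (between the pads) lies 19 mm behind it (r.grip_depth is the distance from the TCP to the grasp point, in m); z points along the fingers, y is the line along which they close (so a half turn about z gives the same grasp; the last joint's range is limited). The gripper opens to 88 mm and grips with 3 to 60 N. Pads are 19 mm wide; open, the fingers measure 130 mm over their backs; the gripper's body (78 mm by 193 mm) begins 47 mm behind the grasp point.
Start: joints at [85.606, 20.546, 0.682, 0, -70.136, -16.507], TCP at [0.241, 0.631, 0.204] pointing down, gripper open.
Joint ranges: [-176.03, 176.03], [-82.01, 121.73], [-58.28, 71.71], [-173.87, 95.51], [-174.79, -0.11], [-173.66, 173.66]. Speed limits (degrees/s): [136.94, 136.94, 172.46, 180, 180, 180].

### API

Orientations are given as [roll, pitch, yaw] about the fixed x, y, z axes, in that order (R = Rz(yaw) Ry(pitch) Rx(roll)).
In Python, from plant import r gives the robot as it stands.
- The arm moves only by the tool play_rows, never from a script. Its argument "rows" is a list that holds one entry, the list of rows, each a list of 5 numbers: the closure, from 0 (fully open) to 1 (shut), then the shift along the tool's x, y, z each as a share of 0.5 m, from -1 to 1, then the turn about the tool's z as a share of 1.5 rad, from -1 to 1. A call has exactly 8 rows; each row is the pose to reach, as a shift and turn from the pose commanded when the call began, along the tool's axes at that moment; what a row does not reach only later rows make up. A row lasts 1/12 s, in which the tool goes at most 41.7 mm and 7.16 degrees, less where a joint would pass 70% of its speed; a pose out of reach is approached as far as the arm can. A call with a number of a shift or a turn outside -1 to 1 is refused whole. A call with a gripper value outside its range is refused whole. The fingers move at their own pace and stop on an object; "squeeze" is the grip in N (left out, the last holds). Time passes only in rows, so rows that repeat a pose let the fingers close, or fill a call up. It gives the time, the measured TCP pose, the force, the opening and the grip force at its end, in the units of the state.
- r.get_state(): the state, without advancing time (a new reading comes with each control period).
- r.capture(name): name is "scene" or "top" or "wrist"; returns the picture (480x640x3 uint8, red, green, blue); there is no depth.
- r.camera_info(name): a dict with "fovy" (degrees; the focal length in pixels is half the picture's height over the tangent of half this angle, whatever the lens; pixels are square), "cx", "cy" (the principal point, pixels), "pose" (4x4, takes a point from camera to world coordinates). Camera axes: x right, y down, z forward; pixel columns grow to the right and rows downward; lengths in m; the calibration is good to about 2 mm. A picture is of the moment at which its call begins: read the wrist's pose just before it. camera_info takes no time and is no camera call; for the wrist camera it gives the pose at the moment of the call.
- r.close_job(): hands the job in; it is judged then, once.
The state is a dict: "time_s": time; "joints": joint angles; "qd": joint speeds; "joint_torque": joint torques, N m; "tcp_pos": TCP position; "eef_rot": TCP orientation; "contact_force": force on the tool from outside, world axes, zero at the start; "moment": the same for the moment, N m; "gripper_width": finger opening in m; "gripper_force": force on a finger pad.
Only numpy, scipy, OpenCV 4.12 (cv2) and the standard library are available. Lean on these libraries where they do the work, as an engineer would, in place of code of your own. Each camera call takes 0.05 s, during which the arm holds its last target. There are 200 camera calls.

### The job

Turn the open turnbutton of the reflow carrier fully home over the end of the hold-down bridge while the carrier stands on the bench. Then lift the carrier gently by the handle on its bridge and finish still holding it, level and still, about 12 cm above where it stood, so that I can slide the oven tray under it. The parts on the board only sit in wet paste: do not tip the carrier, and leave the paste jar, flux bottle and loupe where they stand.

Things in the scene. Friction and masses are not known exactly. Their poses are not given: they have to be found in the camera images.
- carrier: Dark grey reflow carrier plate, 216 x 120 mm (x, y), top 15 mm up, loose, 0.55 to 0.8 kg in all. Origin: centre of its underside (z = 0 when standing). x runs from the turnbutton end (at first roughly to -y) to the hinge end. An aluminium bridge 26 mm wide, top 31.5 mm up, lies along x over the board from x = -76 to its hinge at +84. Centre of mass: 2 mm or less beside the origin, 17 mm up.
- handle (a point): Middle of the black bar handle on the bridge, 68 mm above the carrier's origin. The bar is 60 mm long (carrier's x), 12 wide (y; grip it across this), 14 high, on two 10 mm posts 22 mm either side of its middle, 29.5 mm free between bar and bridge. Axes parallel to the carrier's while the bridge is shut. If lifted with the turnbutton open, the bridge alone swings up on its hinge.
- turnbutton_grip (a point): On the turnbutton's upright axis, in its thumb fin; at x = -94, y = 0, z = 48.5 mm of the carrier. The steel fin is 34 mm long (this point's x), 10 wide (y), from 38.5 to 56.5 mm above the carrier's underside, on an oblong 54 x 16 x 6 mm that lies the same way, 32.5 to 38.5 mm up. The axes turn with the button, z up. The end of the handle bar is 64 mm away from the axis.
- turnbutton (a joint): Angle of the turnbutton about its upright axis, rad. 0 = home: along the bridge, nose 9 mm over the bridge's free end, against a stop. Grows anticlockwise seen from above to 1.5 = fully open, square to the bridge. Starts at 1.15 to 1.45, the bridge then free. Friction 0.03 N m, no spring, stays where left.
- bridge (a joint): Hinge of the hold-down bridge, rad. 0 = shut (as at the start); grows as its turnbutton end lifts. No spring. With the turnbutton home it can rise only about 0.01.
- board: Green test board with small parts on it, 101 x 77 x 3 mm, lying loose in the carrier's pocket, held down by four rubber-tipped pins of the bridge 1 mm above it. Origin: centre of its underside, 11 mm above the carrier's underside.
- paste_jar: Pink solder paste jar with a screw lid, 53 mm across, 70 mm high, standing loose. Origin: centre of its underside.
- flux: White flux dropper bottle with a blue nozzle, 36 mm across, 98 mm high, standing loose. Origin: centre of its underside.
- eye_loupe: Black eye loupe, 37 mm across, 42 mm high, standing loose. Origin: centre of its underside.

How it is judged (in metres and radians):
On the way, in this order (a step that is already met when the one before it is completed fails the run):
1. the turnbutton is turned home over the bridge while the carrier stands on the bench (value of joint turnbutton below 0.15 rad and height (world z) of carrier below 0.006 m and value of joint bridge below 0.03 rad), for 0.2 s.
2. the carrier is lifted clear of the bench by its handle (height (world z) of carrier above 0.03 m and value of joint turnbutton below 0.15 rad and contact force between carrier and the fingers above 1 N), for 0.2 s.
At the end, for the whole second after the job is handed in: Held in the air by its handle: underside 8-17 cm up, under 19 cm from its start, tilt < 0.1 rad, still (0.02 m/s, 0.15 rad/s), touching no bystander; turnbutton within 0.15 rad of home, bridge shut (0.04 rad), board in its pocket; jar, bottle and loupe within 20 mm of their starts (value of joint turnbutton below 0.15 rad and value of joint bridge below 0.04 rad and height (world z) of carrier between 0.08 and 0.17 m and distance of carrier from where it was at the start of the episode below 0.19 m and angle between carrier's own z axis and vertical below 0.1 rad and linear speed of carrier below 0.02 m/s and angular speed of carrier below 0.15 rad/s and contact force between carrier and the fingers above 1 N and distance between handle and the grasp point below 0.04 m and contact force between carrier and paste_jar below 0.1 N and contact force between carrier and flux below 0.1 N and contact force between carrier and eye_loupe below 0.1 N and z of board in the frame of carrier between 0.009 and 0.014 m and distance of each of paste_jar, flux, eye_loupe from where it was at the start of the episode below 0.02 m); the arm keeps its last pose, push and grip.
It fails at once if the carrier is tipped by more than 0.2 rad (angle between carrier's own z axis and vertical above 0.2 rad).
It fails at once if the bridge is swung up by more than 0.12 rad (value of joint bridge above 0.12 rad).
It fails at once if the carrier is jerked (faster than 0.5 m/s) (linear speed of carrier above 0.5 m/s).
It fails at once if the paste jar, the flux bottle or the eye loupe is moved by more than 30 mm or tipped (distance of any of paste_jar, flux, eye_loupe from where it was at the start of the episode above 0.03 m or angle between any of paste_jar, flux, eye_loupe's own z axis and vertical above 0.4 rad).
It also fails if it takes over 43 s, if anything falls off the work surface, if the arm or the gripper's body presses on something with over 40 N, if the wrist force passes 120 N, or if a joint passes its speed limit or range.

## Working session

There is one attempt and no reset: what is moved stays moved. The work goes in short steps, Python scripts to look and compute and a tool call to move; the robot and the scene stay as the last step left them, time stands still between calls to the robot, and variables do not carry over. Pictures are saved under pics/ and viewed, at most 10 in all, crops included, and the job is handed in when it is done.

Besides the shell and the picture viewer there is one more tool, called after ">>>" by a JSON object that holds its "op" and its "data", one argument or row to a line. play_rows: Moves the arm, as the interface text tells. Its arguments: {"type":"object","properties":{"rows":{"type":"array","items":{"type":"array","items":{"type":"array","items":{"type":"number"}}}},"squeeze":{"type":"number"}},"required":["rows"]}

```bash
mkdir -p pics; ls
python3 - <<'E'
from plant import r
import cv2
for n in ("top","scene"):
    im=r.capture(n); cv2.imwrite(f"pics/{n}0.png",im[:,:,::-1])
    i=r.camera_info(n); print(n,i["fovy"],i["cx"],i["cy"],i["pose"].round(3).tolist() if hasattr(i["pose"],"round") else i["pose"])
print(r.get_state())
E
```

```text
pics
top 53.97132294620193 321.65988651757084 241.12863428106883 [[-0.024, -0.997, 0.08, 0.444], [-0.999, 0.026, 0.026, 0.191], [-0.027, -0.079, -0.996, 1.0], [0.0, 0.0, 0.0, 1.0]]
scene 45.22563821696345 325.04860032825974 230.91404227316792 [[0.638, -0.504, 0.582, -0.074], [-0.77, -0.412, 0.487, -0.309], [-0.005, -0.759, -0.651, 0.74], [0.0, 0.0, 0.0, 1.0]]
{'time_s': 0.1, 'joints': array([ 8.56067352e+01,  2.05882907e+01,  6.39533493e-01, -1.58076756e-02,
       -7.01372755e+01, -1.65077569e+01]), 'qd': array([ 0.02407792, -0.09416704,  0.10768465,  0.00599011, -0.01997261,
        0.0901797 ]), 'joint_torque': array([-1.26410407e-03, -5.84162486e+01,  2.93748969e+01,  7.01526403e+00,
        1.01389509e-02, -6.01356601e-05]), 'tcp_pos': array([0.24067247, 0.63013202, 0.20321553]), 'eef_rot': array([ 1.79913291e+02, -1.01992727e-02, -2.09063961e+01]), 'contact_force': array([ 0.3178167 , -0.12346843,  0.2750162 ]), 'moment': array([-0.06673723, -0.01085033, -0.0078736 ]), 'gripper_force': 0.0, 'gripper_width': 0.08730047503853783}
```

View pics/top0.png

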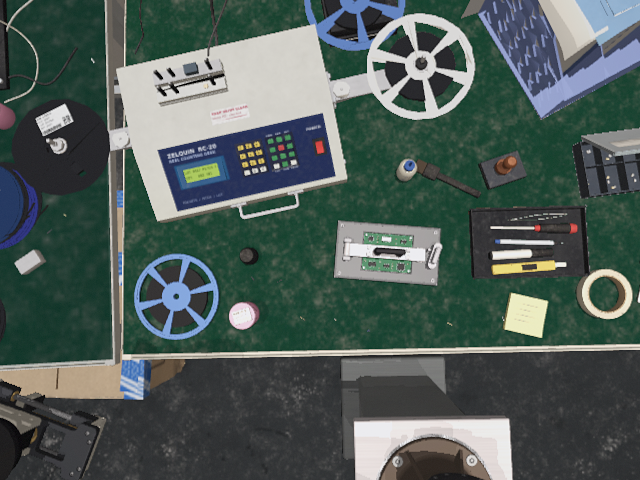

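View pics/scene0.png

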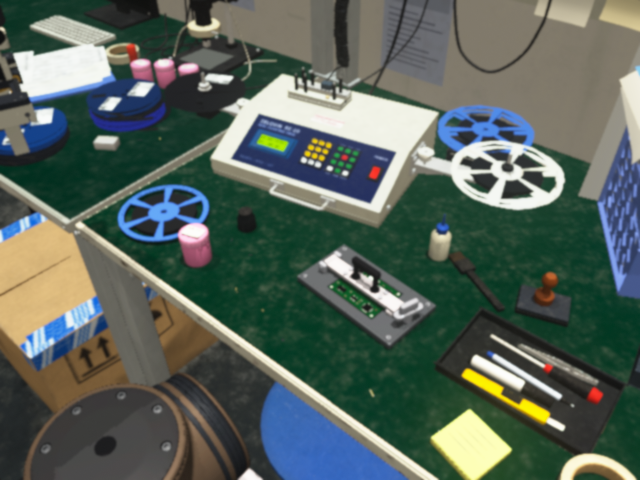

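The top view shows the carrier centred near (388,252), with its turnbutton end at right near (434,254) and the handle near (388,251). The flux bottle is at (407,170), the loupe at (249,255) and the jar at (244,316). The scene view agrees. I'll take an enlarged crop to measure from.

```bash
cat > h.py <<'E'
import numpy as np,cv2
from plant import r
def ray(i,u,v):
    f=240/np.tan(np.radians(i["fovy"]/2)); P=np.array(i["pose"])
    d=P[:3,:3]@np.array([(u-i["cx"])/f,(v-i["cy"])/f,1]); return P[:3,3],d
def onz(i,u,v,z):
    o,d=ray(i,u,v); return o+d*(z-o[2])/d[2]
def proj(i,p):
    f=240/np.tan(np.radians(i["fovy"]/2)); P=np.array(i["pose"])
    c=P[:3,:3].T@(np.array(p)-P[:3,3]); return f*c[0]/c[2]+i["cx"],f*c[1]/c[2]+i["cy"]
E
python3 - <<'E'
from h import *
i=r.camera_info("top"); im=cv2.imread("pics/top0.png")
c=im[212:297,325:450]; cv2.imwrite("pics/top0c.png",cv2.resize(c,None,fx=6,fy=6,interpolation=cv2.INTER_CUBIC))
hsv=cv2.cvtColor(im,cv2.COLOR_BGR2HSV)
m=((hsv[...,1]<50)&(hsv[...,2]>60)).astype(np.uint8); m[:212]=0;m[297:]=0;m[:,:325]=0;m[:,450:]=0
m=cv2.morphologyEx(m,cv2.MORPH_OPEN,np.ones((3,3)))
cs,_=cv2.findContours(m,0,2); k=max(cs,key=cv2.contourArea)
q=cv2.boxPoints(cv2.minAreaRect(k)); W=np.array([onz(i,*p,.015) for p in q]); print(q.round(1).tolist(),W.round(4).tolist(),W.mean(0), [np.linalg.norm(W[j]-W[j-1]) for j in range(4)])
for n,p,z in(("flux",(407,170),.09),("loupe",(249,255),.042),("jar",(244,316),.07)): print(n,onz(i,*p,z))
E
```

```text
[[333.1000061035156, 277.29998779296875], [337.5, 219.60000610351562], [443.6000061035156, 227.6999969482422], [439.1000061035156, 285.5]] [[0.4469, 0.1939, 0.015], [0.5677, 0.1815, 0.015], [0.5446, -0.0394, 0.015], [0.4248, -0.025, 0.015]] [0.49599645 0.0777649  0.015     ] [np.float64(0.21996143710262903), np.float64(0.1214952399003979), np.float64(0.22203211872598358), np.float64(0.12060152237004311)]
flux [0.65205394 0.0440245  0.09      ]
loupe [0.49635322 0.36441763 0.042     ]
jar [0.37509308 0.37058503 0.07      ]
```

View pics/top0c.png

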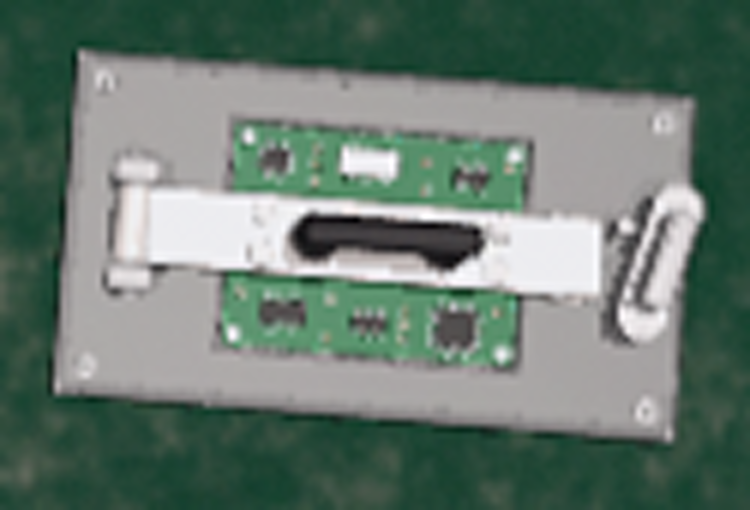

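The crop shows the plate corners at crop pixels (78,50), (694,98), (670,440) and (55,393). The turnbutton capsule runs from (685,195) to its nose at (640,325), and the handle is around (388,238). Next I work out the poses and the hover shift.

```bash
cat >> h.py <<'E'
def shares(goal,yaw=None):
    s=r.get_state(); y=np.radians(s["eef_rot"][2])
    R=cv2.Rodrigues(np.array([0,0,y]))[0]@np.diag([1,-1,-1])
    d=R.T@(np.array(goal)-s["tcp_pos"])
    t=0 if yaw is None else (s["eef_rot"][2]-yaw+180)%360-180
    return (d/.5).round(4).tolist(), round(np.radians(t)/1.5,4)
E
python3 - <<'E'
from h import *
i=r.camera_info("top")
g=lambda x,y,z:onz(i,x/6+325,y/6+212,z)
C=np.array([g(78,50,.015),g(694,98,.015),g(670,440,.015),g(55,393,.015)])
c=C.mean(0); ex=(C[0]+C[3]-C[1]-C[2])[:2]; print("size",np.linalg.norm(ex)/2, np.linalg.norm((C[3]+C[2]-C[0]-C[1])[:2])/2)
ex/=np.linalg.norm(ex); a=np.degrees(np.arctan2(ex[1],ex[0])); print("carrier",c,"yaw",a,"button",c[:2]-.094*ex)
A,B=g(685,195,.0385),g(640,325,.0385); print("capsule mid",(A+B)/2,np.linalg.norm(A-B),"theta",np.degrees(np.arctan2(*(B-A)[[1,0]]))-a)
print("handle px pt",g(388,225,.075))
print(shares([*(c[:2]-.094*ex),.2],-26))
w=r.camera_info("wrist"); print(w["fovy"],np.array(w["pose"]).round(3))
E
```

```text
size 0.2137594884076 0.11958812490044322
carrier [0.49530343 0.07970153 0.015     ] yaw 84.11809968504537 button [ 0.48567047 -0.01380359]
capsule mid [ 0.48636936 -0.01499687  0.0385    ] 0.04679999337578719 theta 74.57806711171003
handle px pt [0.49840409 0.08141415 0.075     ]
([0.9173, 1.0282, 0.0064], np.float64(0.0593))
69.62468776384323 [[-0.358 -0.899 -0.252  0.309]
 [-0.934  0.345  0.095  0.605]
 [ 0.002  0.269 -0.963  0.384]
 [ 0.     0.     0.     1.   ]]
```

>>> {"op": "play_rows", "data": {
  "rows": [
    [[0,0.9,1,0,0],[0,0.9,1,0,0],[0,0.9,1,0,0],[0,0.9,1,0,0],[0,0.9,1,0,0],[0,0.9,1,0,0],[0,0.9,1,0,0],[0,0.9,1,0,0]]
  ]
}}

```text
time_s: 0.77
tcp_pos: [0.3608, 0.3174, 0.2039]
eef_rot: [180.0, 0.0, -20.9]
contact_force: [1.2, 0.4, 0.3]
gripper_width: 0.0875
gripper_force: 0.0
```

Run:
```python
from h import *
print(shares([.486,-.0145,.2],-21.3))
```

```text
([0.4705, 0.531, 0.0079], np.float64(0.005))
```

>>> {"op": "play_rows", "data": {
  "rows": [
    [[0.4,0.44,0.5,0,0],[0.4,0.44,0.5,0,0],[0.4,0.44,0.5,0,0],[0.4,0.44,0.5,0,0],[0.4,0.44,0.5,0,0],[0.4,0.44,0.5,0,0],[0.4,0.44,0.5,0,0],[0.4,0.44,0.5,0,0]]
  ]
}}

```text
time_s: 1.43
tcp_pos: [0.4771, 0.0054, 0.2042]
eef_rot: [-180.0, -0.0, -20.9]
contact_force: [1.3, 1.3, 0.9]
gripper_width: 0.0528
gripper_force: 0.0
```

>>> {"op": "play_rows", "data": {
  "rows": [
    [[0.4,0,0,0,0],[0.4,0,0,0,0],[0.4,0,0,0,0],[0.4,0,0,0,0],[0.4,0,0,0,0],[0.4,0,0,0,0],[0.4,0,0,0,0],[0.4,0,0,0,0]]
  ]
}}

```text
time_s: 2.1
tcp_pos: [0.477, 0.0083, 0.2042]
eef_rot: [-180.0, -0.0, -20.8]
contact_force: [0.2, 1.0, 0.1]
gripper_width: 0.0526
gripper_force: 0.0
```

Run:
```python
from h import *
print(shares([.486,-.0145,.2],-21.3), r.get_state()["tcp_pos"])
w=r.camera_info("wrist"); im=r.capture("wrist"); cv2.imwrite("pics/w1.png",im[:,:,::-1])
import pickle; pickle.dump(w,open("w1.pkl","wb")); 
print(np.array(w["pose"]).round(4), w["cx"],w["cy"],proj(w,[.486,-.0145,.0565]))
```

```text
([0.033, 0.0362, 0.0083], np.float64(0.0057)) [0.47700688 0.00828342 0.20416924]
[[-3.560e-01 -9.000e-01 -2.516e-01  5.449e-01]
 [-9.345e-01  3.429e-01  9.570e-02 -1.750e-02]
 [ 2.000e-04  2.692e-01 -9.631e-01  3.853e-01]
 [ 0.000e+00  0.000e+00  0.000e+00  1.000e+00]] 318.2089949926152 240.40208803756988 (np.float64(337.0825186595341), np.float64(204.52304874005932))
```

View pics/w1.png

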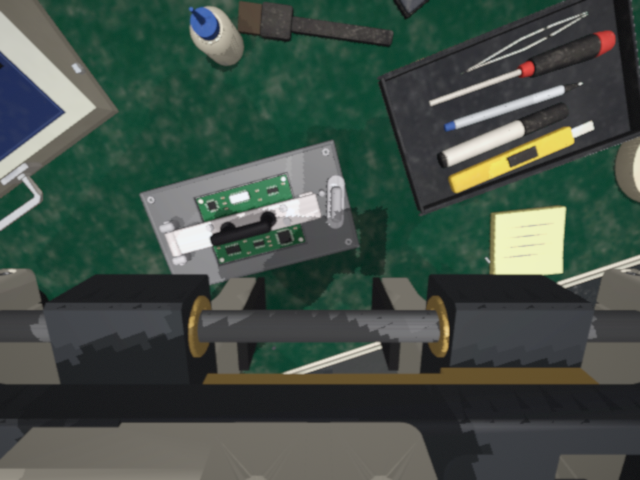

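The wrist view shows the capsule of the turnbutton near (335,200) and almost vertical in the picture, so it lies along the tool's x. I'll zoom in on it.

Run:
```python
import cv2
im=cv2.imread("pics/w1.png")[130:280,140:360]
cv2.imwrite("pics/w1c.png",cv2.resize(im,None,fx=3.6,fy=3.6,interpolation=cv2.INTER_CUBIC))
```

```text
(no output)
```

View pics/w1c.png

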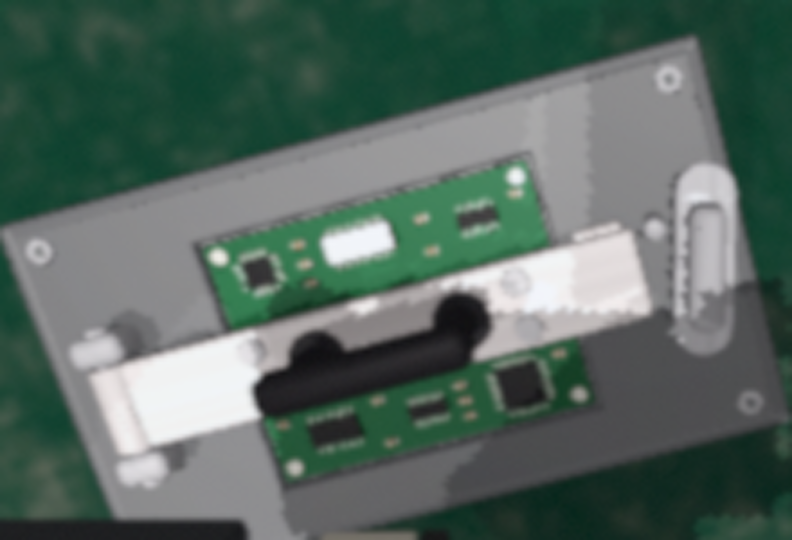

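The crop shows the oblong from (707,163) to (704,355), and the fin inside it around (708,268). The handle bar runs from about (258,393) to (472,348).

Run:
```python
from h import *
import pickle; w=pickle.load(open("w1.pkl","rb"))
g=lambda x,y,z:onz(w,x/3.6+140,y/3.6+130,z)
A,B=g(707,163,.0385),g(704,355,.0385); print("oblong",(A+B)/2,np.linalg.norm(A-B),np.degrees(np.arctan2(*(A-B)[[1,0]])))
print("fin",g(708,268,.0565)); print("handle",g(365,370,.068))
a,b=g(258,393,.068),g(472,348,.068);print(np.linalg.norm(a-b),np.degrees(np.arctan2(*(a-b)[[1,0]])))
a,b=g(3,228,.015),g(695,38,.015);print("edge",np.linalg.norm(a-b),np.degrees(np.arctan2(*(a-b)[[1,0]])))
print(proj(w,A))
m=(A+B)/2; print(shares([m[0],m[1],.07],-21.5))
```

```text
oblong [ 0.4851187  -0.01398576  0.0385    ] 0.054364850976769755 -20.951250859045853
fin [ 0.48621396 -0.01415256  0.0565    ]
handle [0.49496725 0.07949044 0.068     ]
0.05842998197656647 81.23420806992489
edge 0.21270959181819393 83.96340816833475
(np.float64(336.3888888888889), np.float64(175.27777777777783))
([0.0309, 0.0356, 0.2682], np.float64(0.0078))
```

>>> {"op": "play_rows", "data": {
  "rows": [
    [[0.4,0.031,0.0355,0.04,0],[0.4,0.031,0.0355,0.1,0],[0.4,0.031,0.0355,0.16,0],[0.4,0.031,0.0355,0.21,0],[0.4,0.031,0.0355,0.25,0],[0.4,0.031,0.0355,0.25,0],[0.4,0.031,0.0355,0.25,0],[0.4,0.031,0.0355,0.25,0]]
  ]
}}

```text
time_s: 2.82
tcp_pos: [0.4862, -0.0143, 0.0803]
eef_rot: [-180.0, -0.1, -20.9]
contact_force: [0.9, -0.5, 0.2]
gripper_width: 0.0524
gripper_force: 0.0
```

Run:
```python
from h import *
print(shares([.4855,-.014,.042],-21))
```

```text
([-0.0015, -0.0001, 0.0765], np.float64(0.0016))
```

>>> {"op": "play_rows", "data": {
  "rows": [
    [[0.4,-0.0015,0,0.03,0],[0.4,-0.0015,0,0.055,0],[0.4,-0.0015,0,0.07,0],[0.4,-0.0015,0,0.076,0],[0.4,-0.0015,0,0.076,0],[0.6,-0.0015,0,0.076,0],[0.75,-0.0015,0,0.076,0],[0.8,-0.0015,0,0.076,0]]
  ],
  "squeeze": 8
}}

```text
time_s: 3.48
tcp_pos: [0.485, -0.0142, 0.0418]
eef_rot: [-180.0, -0.1, -20.9]
contact_force: [0.1, -0.3, 0.3]
gripper_width: 0.0378
gripper_force: 0.0
```

>>> {"op": "play_rows", "data": {
  "rows": [
    [[0.84,0,0,0,0],[0.88,0,0,0,0],[0.92,0,0,0,0],[0.96,0,0,0,0],[1,0,0,0,0],[1,0,0,0,0],[1,0,0,0,0],[1,0,0,0,0]]
  ]
}}

```text
time_s: 4.15
tcp_pos: [0.4845, -0.0144, 0.041]
eef_rot: [180.0, 0.0, -20.9]
contact_force: [0.0, -0.6, -0.2]
gripper_width: 0.0009
gripper_force: 0.0
```

The fingers closed to 0.9 mm, so they missed the fin. I'll look.

Run:
```python
from h import *
a=r.capture("scene")[200:380,270:470][:,:,::-1]; b=r.capture("top")[200:310,320:470][:,:,::-1]
a=cv2.resize(a,(440,396),interpolation=cv2.INTER_CUBIC); b=cv2.resize(b,(360,264),interpolation=cv2.INTER_CUBIC)
o=np.zeros((396,800,3),np.uint8); o[:,:440]=a; o[:264,440:]=b; cv2.imwrite("pics/c2.png",o)
print(r.get_state())
```

```text
{'time_s': 4.25, 'joints': array([ 2.16122272e+01,  1.28748039e+01, -3.49711208e+01, -1.30099959e-04,
       -4.21575785e+01,  4.74846252e+01]), 'qd': array([-0.14679905,  0.0394211 , -0.07556093,  0.03210094, -0.10309726,
       -0.03359873]), 'joint_torque': array([ 1.48975068e-03, -3.93572330e+01,  2.10007113e+01,  4.95563507e+00,
        8.22839490e-02,  8.89399274e-06]), 'tcp_pos': array([ 0.48450737, -0.01435326,  0.04104754]), 'eef_rot': array([ 1.79997697e+02,  2.64119664e-03, -2.09032441e+01]), 'contact_force': array([ 0.90085746, -0.15367574, -0.39556251]), 'moment': array([ 0.02570706, -0.03628382,  0.00419332]), 'gripper_force': 0.0, 'gripper_width': 0.00019529828827509157}
```

View pics/c2.png

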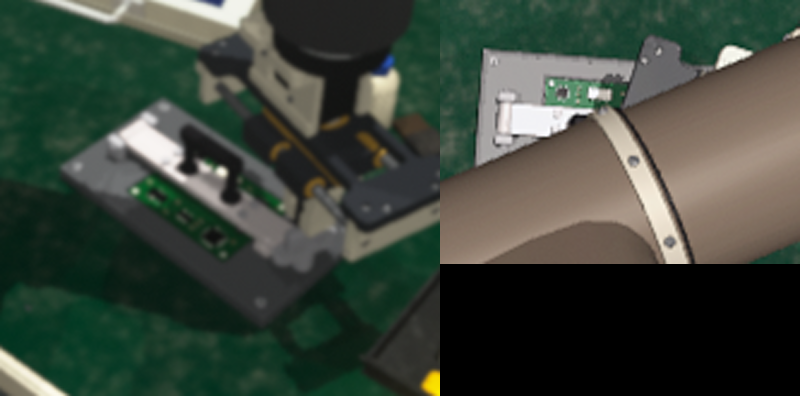

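Run:
```python
from h import *
s=r.camera_info("scene")
for n,p in(("tcp",[.4845,-.0144,.041]),("fin",[.4855,-.014,.0565]),("finbase",[.4855,-.014,.0385]),("fin x+",[.5014,-.02,.0565]),("handle",[.495,.0797,.068]),("corner",[.4248,-.025,.015])):
    u,v=proj(s,p); print(n,u,v,(u-270)*2.2,(v-200)*2.2)
w=r.camera_info("wrist"); print("tcp in wrist",proj(w,[.4845,-.0144,.041]),proj(w,[.4855,-.014,.0565]))
im=r.capture("scene")[230:330,340:460][:,:,::-1]; i2=r.capture("wrist")[:,:,::-1][200:400,200:440]
a=cv2.resize(im,(480,400),interpolation=cv2.INTER_CUBIC); b=cv2.resize(i2,(320,267))
o=np.zeros((400,800,3),np.uint8); o[:,:480]=a; o[:267,480:]=b; cv2.imwrite("pics/c3.png",o)
```

```text
tcp 407.9889834122452 310.101619758022 303.5757635069395 242.22356346764846
fin 408.9887570611275 303.07562988735623 305.7752655344805 226.7663857521837
finbase 407.98719099554876 310.6597433130653 303.5718201902073 243.45143528874365
fin x+ 417.64997928041504 299.1078185280101 324.8299544169131 218.03720076162227
handle 365.36124469974146 268.4235298035155 209.79473833943123 150.53176556773417
corner 391.0605714241121 346.80205009968967 266.33325713304663 322.9645102193173
tcp in wrist (np.float64(318.44859744913754), np.float64(278.01500050405105)) (np.float64(317.07036572331737), np.float64(287.78180007526254))
```

View pics/c3.png

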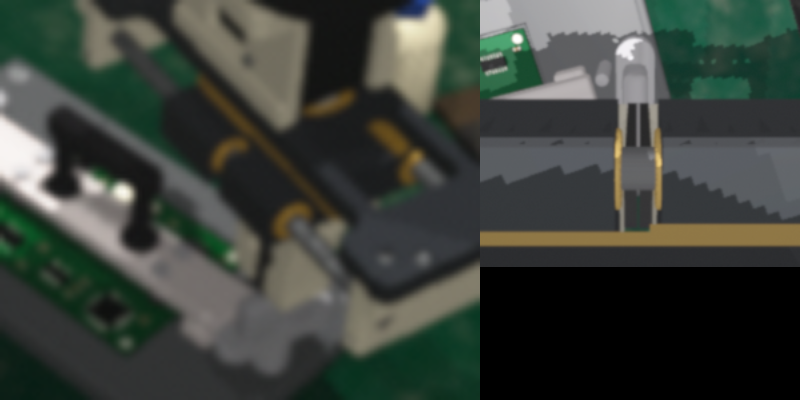

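In the wrist crop the fin appears to lie between the fingers, and the projections agree with that, even though the width gauge reads 0. To settle it, I'll make a small turn and see whether the fin follows.

>>> {"op": "play_rows", "data": {
  "rows": [
    [[1,0,0,0,0.03],[1,0,0,0,0.07],[1,0,0,0,0.11],[1,0,0,0,0.15],[1,0,0,0,0.19],[1,0,0,0,0.22],[1,0,0,0,0.22],[1,0,0,0,0.22]]
  ]
}}

```text
time_s: 5.02
tcp_pos: [0.4845, -0.0143, 0.0411]
eef_rot: [180.0, 0.0, -39.7]
contact_force: [0.2, 0.2, 0.1]
gripper_width: 0.0004
gripper_force: 0.0
```

Run:
```python
from h import *
i2=r.capture("wrist")[:,:,::-1]; s=r.get_state(); print(s["moment"],s["contact_force"],s["gripper_force"],s["gripper_width"])
b=cv2.resize(i2[120:390,140:500],(800,600),interpolation=cv2.INTER_CUBIC); cv2.imwrite("pics/w4.png",b)
```

```text
[0.00950562 0.01506379 0.01260184] [0.38006894 0.08162773 0.31845289] 0.0 0.00048745090253685076
```

View pics/w4.png

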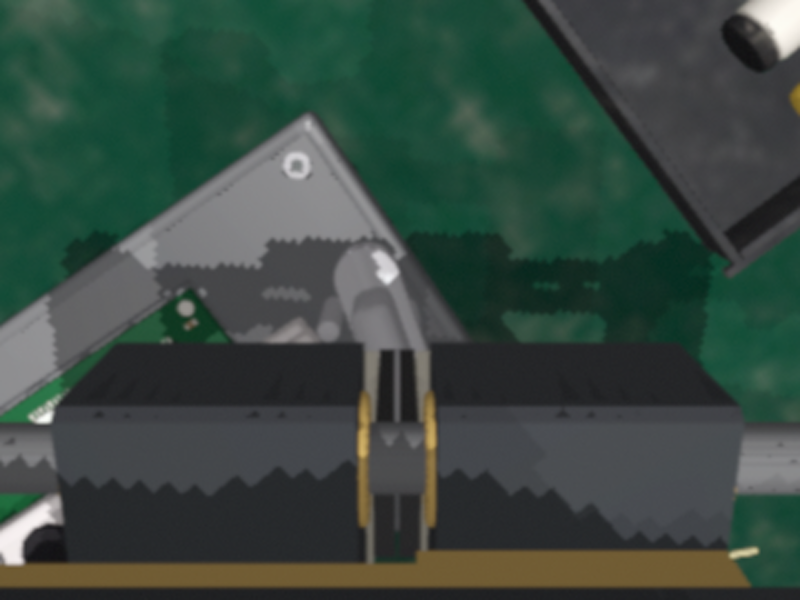

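The fin stayed put and the fingers are shut on nothing. I'll check the tool and camera poses against known points.

Run:
```python
from h import *
import pickle
w=r.camera_info("wrist"); w1=pickle.load(open("w1.pkl","rb")); t=r.camera_info("top"); s=r.camera_info("scene")
u4=lambda x,y:(x/2.2222+140,y/2.2222+120)
def tri(*L):
    M=np.zeros((3,3));b=np.zeros(3)
    for o,d in L:
        d=d/np.linalg.norm(d);Q=np.eye(3)-np.outer(d,d);M+=Q;b+=Q@o
    p=np.linalg.solve(M,b); return p.round(4)
print("pred oblong end px4",proj(w,[.5107,-.0237,.0385]),"seen",u4(372,245))
c4=ray(w,*u4(308,113)); c1=ray(w1,695/3.6+140,38/3.6+130); ct=ray(t,694/6+325,98/6+212)
print("corner w4+w1",tri(c4,c1),"w4+top",tri(c4,ct),"w1+top",tri(c1,ct), "w4 on .015",onz(w,*u4(308,113),.015),"w1 on .015",onz(w1,695/3.6+140,38/3.6+130,.015))
print("w1 cam-tcp", np.array(w["pose"])[:3,3]-r.get_state()["tcp_pos"])
```

```text
pred oblong end px4 (np.float64(301.0878946561093), np.float64(231.8752557226039)) seen (307.4016740167402, 230.25110251102512)
corner w4+w1 [ 0.5431 -0.033   0.0163] w4+top [ 0.5435 -0.0331  0.0159] w1+top [ 0.5429 -0.0327  0.0183] w4 on .015 [ 0.54360576 -0.03291564  0.015     ] w1 on .015 [ 0.5425615  -0.03301755  0.015     ]
w1 cam-tcp [ 0.05595053 -0.04621315  0.18114664]
```

Run:
```python
from h import *
w=r.camera_info("wrist"); print(r.grip_depth)
for p in ((372,245),(350,255),(392,258)):
    e=onz(w,p[0]/2.2222+140,p[1]/2.2222+120,.0385); d=e[:2]-[.4855,-.014]; print(e,np.linalg.norm(d),np.degrees(np.arctan2(d[1],d[0])))
```

```text
0.0188
[ 0.50918419 -0.02695673  0.0385    ] 0.02699662481312585 -28.681422032261572
[ 0.51072169 -0.02112341  0.0385    ] 0.026208329470877253 -15.771366391080463
[ 0.50348065 -0.02862325  0.0385    ] 0.023176348716706086 -39.12067510346379
```

>>> {"op": "play_rows", "data": {
  "rows": [
    [[1,0,0,-0.02,0],[0.9,0,0,-0.05,-0.03],[0.7,0,0,-0.05,-0.07],[0.55,0,0,-0.05,-0.11],[0.55,0,0,-0.05,-0.15],[0.55,0,0,-0.05,-0.18],[0.55,0,0,-0.05,-0.18],[0.55,0,0,-0.05,-0.18]]
  ]
}}

```text
time_s: 5.73
tcp_pos: [0.4845, -0.0144, 0.0661]
eef_rot: [-180.0, -0.0, -24.4]
contact_force: [-0.2, -0.2, -0.2]
gripper_width: 0.0378
gripper_force: 0.0
```

The fingertip's size and row in the wrist views, and the clean miss, all put the true tips about 20 mm above the reported TCP. I'll go down to a reported 24 mm and watch the force.

>>> {"op": "play_rows", "data": {
  "rows": [
    [[0.55,0.002,0,0.02,0],[0.55,0.002,0,0.035,0],[0.55,0.002,0,0.045,0],[0.55,0.002,0,0.055,0],[0.55,0.002,0,0.064,0],[0.55,0.002,0,0.068,0],[0.55,0.002,0,0.068,0],[0.55,0.002,0,0.068,0]]
  ]
}}

```text
time_s: 6.4
tcp_pos: [0.4855, -0.0148, 0.032]
eef_rot: [180.0, 0.0, -24.3]
contact_force: [0.1, 0.7, 1.8]
gripper_width: 0.0396
gripper_force: 0.0
```

>>> {"op": "play_rows", "data": {
  "rows": [
    [[0.55,0,0,0.004,0],[0.55,0,0,0.008,0],[0.55,0,0,0.012,0],[0.55,0,0,0.015,0],[0.55,0,0,0.015,0],[0.6,0,0,0.015,0],[0.65,0,0,0.015,0],[0.7,0,0,0.015,0]]
  ]
}}

```text
time_s: 7.07
tcp_pos: [0.4855, -0.0147, 0.0247]
eef_rot: [-180.0, -0.0, -24.3]
contact_force: [-1.1, 0.4, -0.5]
gripper_width: 0.0292
gripper_force: 0.0
```

>>> {"op": "play_rows", "data": {
  "rows": [
    [[0.74,0,0,0,0],[0.78,0,0,0,0],[0.82,0,0,0,0],[0.86,0,0,0,0],[0.9,0,0,0,0],[0.94,0,0,0,0],[1,0,0,0,0],[1,0,0,0,0]]
  ]
}}

```text
time_s: 7.73
tcp_pos: [0.4859, -0.0144, 0.0246]
eef_rot: [-180.0, -0.0, -24.3]
contact_force: [1.1, 2.4, -1.3]
gripper_width: 0.01
gripper_force: 8.0
```

The fin is gripped: 10 mm opening and 8 N. Turning now.

>>> {"op": "play_rows", "data": {
  "rows": [
    [[1,0,0,0,0.03],[1,0,0,0,0.08],[1,0,0,0,0.14],[1,0,0,0,0.2],[1,0,0,0,0.26],[1,0,0,0,0.32],[1,0,0,0,0.38],[1,0,0,0,0.42]]
  ]
}}

```text
time_s: 8.4
tcp_pos: [0.4857, -0.0146, 0.0246]
eef_rot: [-180.0, -0.0, -60.7]
contact_force: [1.1, 2.0, -1.1]
gripper_width: 0.0099
gripper_force: 8.0
```

>>> {"op": "play_rows", "data": {
  "rows": [
    [[1,0,0,0,0.05],[1,0,0,0,0.1],[1,0,0,0,0.15],[1,0,0,0,0.2],[1,0,0,0,0.25],[1,0,0,0,0.3],[1,0,0,0,0.34],[1,0,0,0,0.36]]
  ]
}}

```text
time_s: 9.07
tcp_pos: [0.4856, -0.0146, 0.0246]
eef_rot: [-180.0, 0.0, -91.6]
contact_force: [1.2, 2.1, 0.6]
gripper_width: 0.0099
gripper_force: 8.0
```

Run:
```python
from h import *
s=r.get_state(); print(s["eef_rot"],s["moment"],s["contact_force"],s["gripper_width"])
```

```text
[-1.79985291e+02  9.97591613e-03 -9.15693048e+01] [ 1.00652814 -0.31638252  0.0306765 ] [1.17413175 2.0834917  0.56684369] 0.009875559838171212
```

>>> {"op": "play_rows", "data": {
  "rows": [
    [[1,0,0,0,0.01],[1,0,0,0,0.02],[1,0,0,0,0.03],[1,0,0,0,0.04],[1,0,0,0,0.05],[1,0,0,0,0.055],[1,0,0,0,0.055],[1,0,0,0,0.055]]
  ]
}}

```text
time_s: 9.73
tcp_pos: [0.4856, -0.0147, 0.0246]
eef_rot: [-180.0, 0.0, -96.1]
contact_force: [1.5, 3.6, 0.2]
gripper_width: 0.0098
gripper_force: 8.0
```

Run:
```python
from h import *
s=r.get_state(); print(s["eef_rot"],s["moment"],s["contact_force"],s["gripper_width"])
```

```text
[-1.79984527e+02  8.51330217e-03 -9.60872919e+01] [ 1.46006092 -0.35796396 -0.02843234] [1.46131291 3.55571871 0.15451357] 0.009785466418388199
```

The stop is felt: force 3.6 N, with a change in moment. Release, raise, and go above the handle.

>>> {"op": "play_rows", "data": {
  "rows": [
    [[0.8,0,0,0,0],[0.6,0,0,0,0],[0.5,0,0,0,0],[0.5,0,0,-0.03,0],[0.5,0,0,-0.08,0],[0.5,0,0,-0.13,0],[0.5,0,0,-0.18,0],[0.5,0,0,-0.22,0]]
  ]
}}

```text
time_s: 10.4
tcp_pos: [0.4854, -0.0151, 0.1363]
eef_rot: [-180.0, -0.0, -96.1]
contact_force: [1.4, -0.7, -0.4]
gripper_width: 0.0437
gripper_force: 0.0
```

>>> {"op": "play_rows", "data": {
  "rows": [
    [[0.5,-0.04,0,-0.06,0],[0.5,-0.09,0,-0.12,0],[0.5,-0.14,0,-0.12,0],[0.5,-0.19,0,-0.12,0],[0.5,-0.19,0,-0.12,0],[0.5,-0.19,0,-0.12,0],[0.5,-0.19,0,-0.12,0],[0.5,-0.19,0,-0.12,0]]
  ]
}}

```text
time_s: 11.07
tcp_pos: [0.4951, 0.0789, 0.1942]
eef_rot: [180.0, -0.0, -96.1]
contact_force: [-0.4, -0.4, -0.1]
gripper_width: 0.0435
gripper_force: 0.0
```

Run:
```python
from h import *
import pickle
w=r.camera_info("wrist"); pickle.dump(w,open("w5.pkl","wb")); i2=r.capture("wrist")[:,:,::-1]
cv2.imwrite("pics/w5.png",cv2.resize(i2[100:400,120:520],(800,600),interpolation=cv2.INTER_CUBIC))
print(r.get_state()["tcp_pos"],shares([.4953,.0797,.1],-96))
for p in ([.4953,.0797,.075],[.4855,-.014,.0565],[.4855,-.014,.0385]): u,v=proj(w,p); print((u-120)*2,(v-100)*2)
```

```text
[0.49521954 0.07885559 0.19431235] ([-0.0017, 0.0, 0.1886], np.float64(-0.0017))
396.3114685640344 258.23464130237767
395.46183093797595 38.601499405190765
395.44298815466084 41.345833769693115
```

View pics/w5.png

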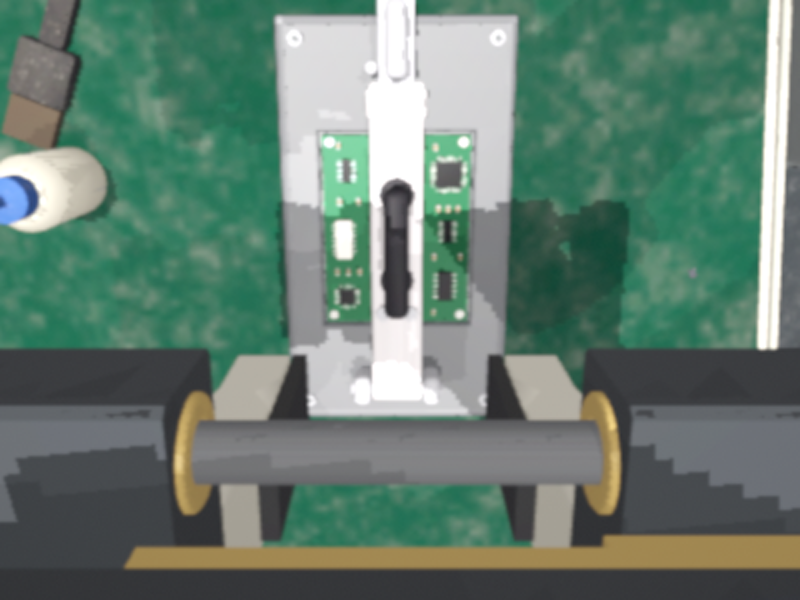

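The view shows the turnbutton lined up with the bridge at (397,40), so it is home. The handle is centred at about (397,250), where I predicted it. Descend and grip.

>>> {"op": "play_rows", "data": {
  "rows": [
    [[0.5,-0.002,0,0.05,0],[0.5,-0.002,0,0.11,0],[0.5,-0.002,0,0.17,0],[0.5,-0.002,0,0.22,0],[0.5,-0.002,0,0.26,0],[0.5,-0.002,0,0.28,0],[0.5,-0.002,0,0.28,0],[0.5,-0.002,0,0.28,0]]
  ]
}}

```text
time_s: 11.78
tcp_pos: [0.4959, 0.0803, 0.0548]
eef_rot: [180.0, -0.0, -96.1]
contact_force: [1.0, 0.3, 0.3]
gripper_width: 0.0436
gripper_force: 0.0
```

>>> {"op": "play_rows", "data": {
  "rows": [
    [[0.5,0,0,0.015,0],[0.5,0,0,0.03,0],[0.5,0,0,0.04,0],[0.5,0,0,0.047,0],[0.5,0,0,0.047,0],[0.6,0,0,0.047,0],[0.65,0,0,0.047,0],[0.7,0,0,0.047,0]]
  ],
  "squeeze": 10
}}

```text
time_s: 12.45
tcp_pos: [0.4959, 0.0808, 0.0313]
eef_rot: [-180.0, 0.0, -96.1]
contact_force: [0.4, -0.0, -0.0]
gripper_width: 0.0294
gripper_force: 0.0
```

>>> {"op": "play_rows", "data": {
  "rows": [
    [[0.74,0,0,0,0],[0.78,0,0,0,0],[0.82,0,0,0,0],[0.86,0,0,0,0],[0.9,0,0,0,0],[0.94,0,0,0,0],[1,0,0,0,0],[1,0,0,0,0]]
  ]
}}

```text
time_s: 13.12
tcp_pos: [0.4956, 0.0807, 0.0311]
eef_rot: [-180.0, 0.0, -96.1]
contact_force: [-1.6, -0.3, 1.3]
gripper_width: 0.012
gripper_force: 10.0
```

>>> {"op": "play_rows", "data": {
  "rows": [
    [[1,0,0,0,0],[1,0,0,0,0],[1,0,0,0,0],[1,0,0,0,0],[1,0,0,0,0],[1,0,0,0,0],[1,0,0,0,0],[1,0,0,0,0]]
  ],
  "squeeze": 40
}}

```text
time_s: 13.78
tcp_pos: [0.4956, 0.0807, 0.0311]
eef_rot: [180.0, 0.0, -96.1]
contact_force: [-1.5, 0.2, 1.2]
gripper_width: 0.0114
gripper_force: 40.0
```

Handle gripped. Lift gently, first by about 2 cm.

>>> {"op": "play_rows", "data": {
  "rows": [
    [[1,0,0,-0.002,0],[1,0,0,-0.006,0],[1,0,0,-0.011,0],[1,0,0,-0.017,0],[1,0,0,-0.024,0],[1,0,0,-0.031,0],[1,0,0,-0.036,0],[1,0,0,-0.038,0]]
  ]
}}

```text
time_s: 14.45
tcp_pos: [0.4959, 0.0808, 0.0506]
eef_rot: [-180.0, 0.0, -96.1]
contact_force: [-0.1, 0.4, -6.3]
gripper_width: 0.0114
gripper_force: 40.0
```

Run:
```python
from h import *
s=r.get_state(); print(s["moment"],s["contact_force"],s["gripper_width"],s["tcp_pos"])
```

```text
[ 0.11985656 -0.09678829  0.04723984] [-0.07638666  0.44465347 -6.33972663] 0.01142638967151066 [0.49587975 0.08084184 0.05063658]
```

The load is 6.3 N, so the whole carrier is up. Continue to about 12 cm.

>>> {"op": "play_rows", "data": {
  "rows": [
    [[1,0,0,-0.005,0],[1,0,0,-0.015,0],[1,0,0,-0.03,0],[1,0,0,-0.045,0],[1,0,0,-0.06,0],[1,0,0,-0.075,0],[1,0,0,-0.09,0],[1,0,0,-0.105,0]]
  ]
}}

```text
time_s: 15.12
tcp_pos: [0.4957, 0.0807, 0.1035]
eef_rot: [-180.0, 0.0, -96.1]
contact_force: [-0.1, -0.1, -7.0]
gripper_width: 0.0117
gripper_force: 40.0
```

>>> {"op": "play_rows", "data": {
  "rows": [
    [[1,0,0,-0.015,0],[1,0,0,-0.03,0],[1,0,0,-0.045,0],[1,0,0,-0.06,0],[1,0,0,-0.073,0],[1,0,0,-0.084,0],[1,0,0,-0.092,0],[1,0,0,-0.096,0]]
  ]
}}

```text
time_s: 15.78
tcp_pos: [0.4958, 0.0808, 0.1512]
eef_rot: [-180.0, 0.0, -96.1]
contact_force: [-0.2, 1.0, -6.9]
gripper_width: 0.0113
gripper_force: 40.0
```

>>> {"op": "play_rows", "data": {
  "rows": [
    [[1,0,0,0,0],[1,0,0,0,0],[1,0,0,0,0],[1,0,0,0,0],[1,0,0,0,0],[1,0,0,0,0],[1,0,0,0,0],[1,0,0,0,0]]
  ]
}}

```text
time_s: 16.45
tcp_pos: [0.4956, 0.0807, 0.1505]
eef_rot: [180.0, -0.0, -96.1]
contact_force: [0.1, 0.5, -6.6]
gripper_width: 0.0116
gripper_force: 40.0
```

Run:
```python
from h import *
s=r.get_state(); print(s["moment"],s["contact_force"],s["gripper_width"],s["tcp_pos"])
a=r.capture("scene")[130:380,230:480][:,:,::-1]; b=r.capture("wrist")[40:400,120:520][:,:,::-1]
o=np.zeros((400,800,3),np.uint8); o[:,:400]=cv2.resize(a,(400,400)); o[:360,400:]=b; cv2.imwrite("pics/f.png",o)
```

```text
[ 0.11143427 -0.0124603   0.0020143 ] [ 0.12701479  0.4947772  -6.63033403] 0.01155373645366065 [0.49561864 0.08069394 0.15049712]
```

View pics/f.png

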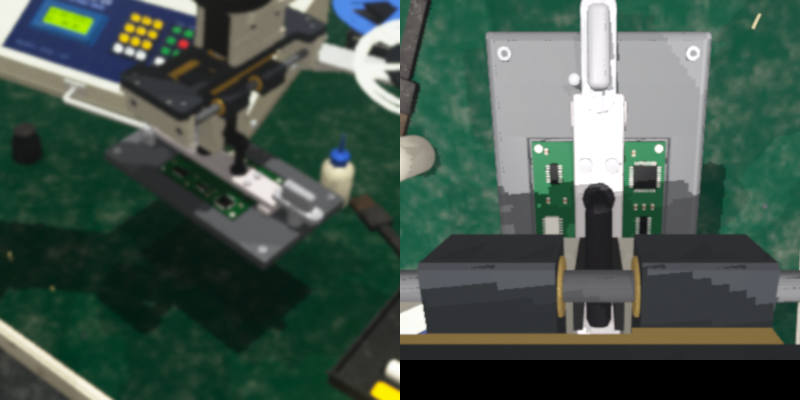

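The carrier hangs level and well clear of the bench, and the button lies over the bridge at (597,50) in the wrist half. The board is in its pocket, and the flux bottle and loupe look untouched. Handing in.

```bash
python3 -c "
from plant import r
print(r.close_job())"
```

```text
the job is handed in; nothing more can be done
None
```

I turned the turnbutton home against its stop, lifted the carrier by its handle, and handed in with it held still about 12 cm up and level in the last picture; no verdict came back.

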